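Switch the fume extractor over to the cross outlet

TASK

On the fume extraction unit, push the dial's upright tab round with the fingers until it points squarely at the round label with the cross, and only then press the start button on the unit right down and let it come up again. Only push and press: do not grip the tab, and leave the other things on the unit and round it where they are.

Things in the scene. Friction and masses are not known exactly. Their poses are not given: they have to be found in the camera images.
- unit: fume extraction unit: a low grey box fixed to the desk, 240 mm deep (its x), 280 mm wide (its y), flat aluminium top face 60 mm above the desk. Origin at the centre of its underside; its +x points away from the robot at yaw 0, its +y to the left, z up. It carries a rotary dial in the middle of its top, four round labels in an arc on the far side of the dial, and a start button in the middle near its near edge
- dial_axis (a point): point on the dial's vertical axis, in the plane of the unit's top face (60 mm above the desk)
- dial (a joint): angle of the rotary dial: 0 when the tab points along the unit's +x, growing counter-clockwise seen from above, range -1.9 to 1.9 rad. It has no clicks: it turns against a steady friction of about 0.1 N m (about 2 N at the tab) and stays where it is left. Dial disc 82 mm across, its top 16 mm above the unit's top face, with a small hub cap to 20 mm
- tab_center (a point): centre of the upright tab on the dial's rim, 55 mm from the dial axis and 32 mm above the unit's top face. The tab is a black blade that stands on a short arm: 26 mm long along the radius (42 to 68 mm from the axis), 10 mm thick across it (two 5 mm halves, named dial_c3 on its counter-clockwise and dial_c4 on its clockwise side), its top 50 mm above the unit's top face. The arm below it is 16 mm wide, to 13 mm above the top face and to 67 mm from the axis
- aim (a point): imaginary point 88 mm from the dial axis, straight out along the tab, at the distance of the label centres: it lies over the centre of a label when the tab points squarely at it
- plaque_cross: centre of the underside of the round white label (raised black cross of two 26 mm bars; the wanted one), 37 mm across and 4 mm thick, fixed on the unit's top face, 88 mm from the dial axis at one of four places: 0.7 or 1.4 rad to the left or right of the unit's +x direction. The four labels change places from run to run
- plaque_bar: centre of the underside of the round white label (one raised black bar), 37 mm across and 4 mm thick, fixed on the unit's top face, 88 mm from the dial axis at one of four places: 0.7 or 1.4 rad to the left or right of the unit's +x direction. The four labels change places from run to run
- plaque_dot: centre of the underside of the round white label (raised solid round black dot, 17 mm), 37 mm across and 4 mm thick, fixed on the unit's top face, 88 mm from the dial axis at one of four places: 0.7 or 1.4 rad to the left or right of the unit's +x direction. The four labels change places from run to run
- plaque_triangle: centre of the underside of the round white label (raised outline of a black triangle), 37 mm across and 4 mm thick, fixed on the unit's top face, 88 mm from the dial axis at one of four places: 0.7 or 1.4 rad to the left or right of the unit's +x direction. The four labels change places from run to run
- start_button (a joint): travel of the start button: 0 up, 0.006 m right down; it is sprung, takes about 5 N right down and comes up again when released
- start_button_top (a point): centre of the top of the round black start button, 30 mm across, 88 mm from the dial axis on the unit's near side; pressed straight down
- dish: small clear shallow dish, 43 mm across, 10 mm high, loose, standing on the near right corner of the unit; origin at the centre of its underside
- reel: reel of solder, 86 x 62 mm, 35 mm high, loose, standing on the near left corner of the unit; origin at the centre of its underside
- driver: screwdriver 160 mm long lying loose on the desk left of the unit; origin under its middle
- tape_roll: roll of masking tape, 104 mm across, 25 mm high, lying loose on the desk left of the unit; origin under its centre
- scriber_pen: thin scriber, 118 mm long, lying loose on the desk right of the unit; origin under its middle

How it is judged (in metres and radians):
On the way, in this order (a step that is already met when the one before it is completed fails the run):
1. the tab points at the label with the cross and rests there (horizontal distance between aim and plaque_cross below 0.012 m and velocity of joint dial between -0.05 and 0.05 rad/s), for 0.2 s.
2. the start button is pressed right down with the dial so set (horizontal distance between aim and plaque_cross below 0.012 m and value of joint start_button above 0.0045 m), for 0.1 s.
At the end, for the whole second after the job is handed in: The tab points at the cross label (the point 88 mm out along it within 12 mm of the label centre, about 8 degrees) and rests, the start button was then pressed (over 4.5 of its 6 mm) and is up again, and the dish, reel, screwdriver, tape and scriber are within 25 mm of their places (all of step 1 and value of joint start_button below 0.0015 m and distance of each of dish, reel, driver, tape_roll, scriber_pen from where it was at the start of the episode below 0.025 m); the robot touches nothing.
It fails at once if the start button is pressed while the tab does not point at the cross label (not (horizontal distance between aim and plaque_cross below 0.012 m) and value of joint start_button above 0.003 m).
It fails at once if the tab is gripped (fingers press on both of its halves at once) (contact force between the fingers and dial_c3 above 1 N and contact force between the fingers and dial_c4 above 1 N).
It fails at once if a bystander is lifted, carried or pushed away (over 25 mm) (distance of any of dish, reel, driver, tape_roll, scriber_pen from where it was at the start of the episode above 0.025 m).
It also fails if it takes over 48 s, if anything falls off the work surface, if the arm or the gripper's body presses on something with over 40 N, if the wrist force passes 120 N, or if a joint passes its speed limit or range.

ROBOT

A 7-joint arm with a two-finger parallel gripper is mounted at the origin on a cart in front of the work surface, level with it; the furniture and walls round the work are solid. World frame = base frame: x ahead of the robot, y to its left, z up, the work surface at z = 0. Lengths are in m, angles in degrees, forces in N, time in s.
With the tool pointing down it reaches from about 0.4 to 0.85 m from the base axis. Payload 4.4 kg.
Tool frame: the origin (TCP) lies midway between the tips of the shut fingers; the grasp point (between the pads) lies 19 mm behind it (robot.pinch_z is the distance from the TCP to the grasp point, in m); x points along the fingers, y is the direction in which the jaws open and shut, and the axes are right-handed (so a half turn about x gives the same grasp; the last joint's range is limited). The gripper opens to 94 mm and grips with 3 to 60 N. Pads are 16 mm wide; open, the fingers measure 119 mm over their backs; the gripper's body (75 mm by 177 mm) begins 78 mm behind the grasp point.
Start: joints at [-3.77, 36.005, 2.206, 86.941, -1.547, 57.084, -1.146], TCP at [0.65, 0, 0.166] pointing down, gripper open.
Joint ranges: [-175.42, 175.42], [-21.48, 121.26], [-71.46, 75.88], [10.55, 141.38], [-63.04, 243.04], [13.31, 113.54], [-168.57, 168.57]. Speed limits (degrees/s): [147.25, 147.25, 180, 180, 180, 180, 180].

INTERFACE

Orientations are given as [roll, pitch, yaw] about the fixed x, y, z axes, in that order (R = Rz(yaw) Ry(pitch) Rx(roll)).
In Python, from plant import robot gives the robot as it stands.
- The arm moves only by the tool carry_out, never from a script. Its argument "steps" is a list of rows, each a list of 4 numbers: the shift along the world's x, y, z in mm, then the turn about the world's z in rad. In form: [[tx, ty, tz, twist], ...]. A call has exactly 5 rows; each row shifts and turns the commanded pose from where the row before left it; what a row does not reach is not made up. A row lasts 1/8 s, in which the tool goes at most 62.5 mm and 10.7 degrees, less where a joint would pass 70% of its speed; a pose out of reach is approached as far as the arm can. A call is refused whole if a number of a shift passes 62.5 or a number of a turn 0.188, either way. A call with a gripper value outside its range is refused whole. "claw" is the opening, from 0 (shut) to 1 (fully open), set as the call begins (left out, the last holds). The fingers move at their own pace and stop on an object; "squeeze" is the grip in N (left out, the last holds). Time passes only in rows, so rows that do not move let the fingers close, or fill a call up. It gives the time, the measured TCP pose, the force and the opening at its end, in the units of the state.
- robot.read_state(): the state, without advancing time (a new reading comes with each control period).
- robot.snapshot(name): name is "scene" or "side" or "wrist"; returns (picture, depth): 420x560x3 uint8, red, green, blue; 420x560 float32, m along the optical axis (not along the pixel's ray), 0 where there is no reading.
- robot.get_calibration(name): a dict with "fov_y" (degrees; the focal length in pixels is half the picture's height over the tangent of half this angle, whatever the lens; pixels are square), "cx", "cy" (the principal point, pixels), "T" (4x4, takes a point from camera to world coordinates); the wrist camera has in their place "tool_from_camera" (4x4, takes a point from camera to tool coordinates, whose origin is the TCP and whose axes are the tool frame's). Camera axes: x right, y up, looking along -z (the intrinsics and any distortion apply to the point x, -y, -z); pixel columns grow to the right and rows downward; lengths in m; the calibration is good to about 2 mm. A picture is of the moment at which its call begins: read the wrist's pose just before it. get_calibration takes no time and is no camera call.
- robot.hand_in(): hands the job in, once; it reports no verdict.
The state is a dict: "time": time; "q": joint angles; "joint_vel": joint speeds; "effort": joint torques, N m; "position": TCP position; "eef_rot": TCP orientation; "ft_force": force on the tool from outside, world axes, zero at the start; "torque": the same for the moment, N m; "width": opening from 0.0 (shut) to 1.0 (fully open).
Only numpy, scipy, OpenCV 4.12 (cv2) and the standard library are available. Lean on these libraries where they do the work, as an engineer would, in place of code of your own. Each camera call takes 0.05 s, during which the arm holds its last target.

## Working session

There is one attempt and no reset: what is moved stays moved. The work goes in short steps, Python scripts to look and compute and a tool call to move; the robot and the scene stay as the last step left them, time stands still between calls to the robot, and variables do not carry over. Pictures are saved under pics/ and viewed, and the job is handed in when it is done.

Besides the shell and the picture viewer there is one more tool, called after ">>>" by a JSON object that holds its "op" and its "data". carry_out: Moves the arm, as the interface text tells. Its arguments: {"type":"object","properties":{"steps":{"type":"array"},"claw":{"type":"number"},"squeeze":{"type":"number"}},"required":["steps"]}

```bash
ls; mkdir -p pics; python3 - <<'E'
from plant import robot
import cv2,numpy as np
s=robot.read_state(); print(s)
for n in ["scene","side","wrist"]:
    p,d=robot.snapshot(n); cv2.imwrite(f"pics/{n}0.png",p[:,:,::-1]); np.save(f"pics/{n}0.npy",d)
    print(n,robot.get_calibration(n))
E
```

```text
pics
{'time': 0.0, 'q': array([-3.77125704, 36.05773838,  2.20287165, 86.99540557, -1.54745485,
       57.08394168, -1.14635867]), 'joint_vel': array([-0.08628664,  0.03486636, -0.01121642,  0.00163896, -0.09135043,
        0.05567571, -0.02623846]), 'effort': array([ 1.05774864e-04, -5.49729431e+01,  1.14371493e+00, -1.86633307e+01,
       -5.21096285e-02,  2.37884105e-02,  1.36332897e-04]), 'position': array([6.49259846e-01, 4.08136407e-05, 1.65370934e-01]), 'eef_rot': array([ -89.39300766,   89.89259841, -179.3927466 ]), 'ft_force': array([ 0.02700147, -0.04526103,  1.04788091]), 'torque': array([0.04163914, 0.03087575, 0.01343329]), 'width': 1.0008085500282062}
scene {'fov_y': 57.20678750518054, 'cx': 283.8783018253298, 'cy': 207.38343876631478, 'T': array([[-0.64724402,  0.46867355, -0.6011824 ,  0.01609797],
       [-0.76211766, -0.38143907,  0.52314521,  0.35055131],
       [ 0.01586987,  0.79677433,  0.60406855,  0.62570365],
       [ 0.        ,  0.        ,  0.        ,  1.        ]])}
side {'fov_y': 49.72188498457791, 'cx': 275.69718535894646, 'cy': 209.32679287187952, 'T': array([[ 0.92519619,  0.20540997, -0.31909051,  0.17970161],
       [-0.37875601,  0.55206386, -0.74281181, -0.96726367],
       [ 0.02357739,  0.8081041 ,  0.58856764,  0.77812819],
       [ 0.        ,  0.        ,  0.        ,  1.        ]])}
wrist {'fov_y': 58.108856006075726, 'cx': 273.00095709336426, 'cy': 213.12734827536502, 'tool_from_camera': array([[-9.77743409e-04,  2.73203538e-01, -9.61955753e-01,
        -2.18361293e-01],
       [ 9.99999350e-01,  8.30519009e-04, -7.80536984e-04,
         1.03991894e-04],
       [ 5.85677073e-04, -9.61955891e-01, -2.73204173e-01,
        -8.05282065e-02],
       [ 0.00000000e+00,  0.00000000e+00,  0.00000000e+00,
         1.00000000e+00]])}
```

View pics/scene0.png

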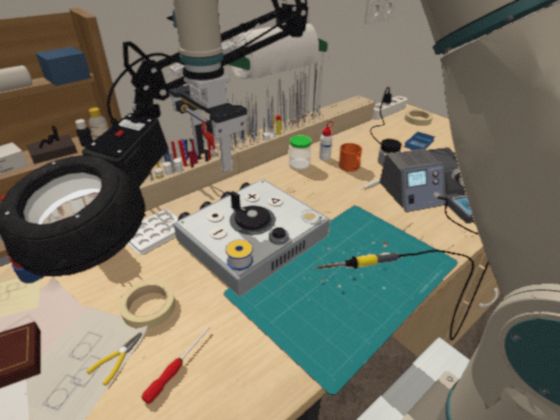

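View pics/side0.png

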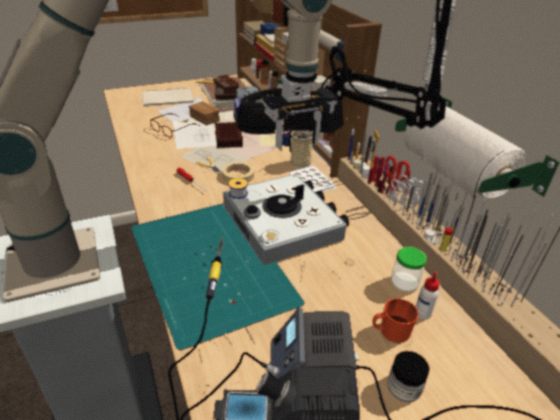

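View pics/wrist0.png

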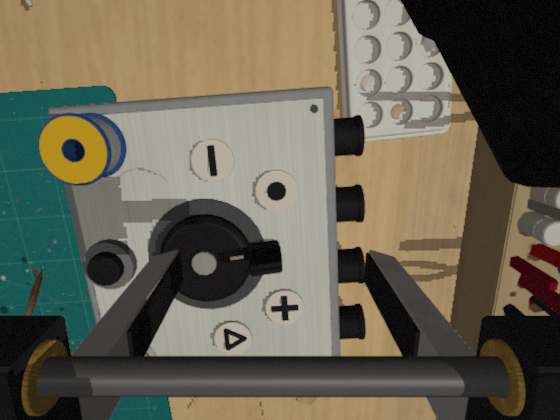

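```bash
cat > h.py <<'E'
import numpy as np,cv2
from plant import robot
from scipy.spatial.transform import Rotation as R
def tool(s):
    T=np.eye(4);T[:3,:3]=R.from_euler('xyz',s['eef_rot'],degrees=True).as_matrix();T[:3,3]=s['position'];return T
def world(n,d,s=None):
    c=robot.get_calibration(n); h,w=d.shape; f=h/2/np.tan(np.radians(c['fov_y']/2))
    u,v=np.meshgrid(np.arange(w),np.arange(h))
    P=np.stack([(u-c['cx'])/f*d,-(v-c['cy'])/f*d,-d,np.ones_like(d)],-1)
    T=tool(s)@c['tool_from_camera'] if n=='wrist' else c['T']
    W=(P@T.T)[...,:3]; W[d==0]=np.nan; return W
E
python3 - <<'E'
from h import *
s=robot.read_state(); print(tool(s).round(3))
for n,pts in dict(wrist=dict(hub=(204,263),cross=(285,308),bar=(212,160),dot=(276,190),tri=(234,338),btn=(105,268),tabtop=(272,258),tabin=(250,258),reel=(75,150),c1=(314,109),edge1=(320,100),edge2=(328,340),lamp=(520,100)),
  scene=dict(cross=(252,197),tri=(276,200),dot=(216,216),bar=(219,233),hub=(252,215),tabtop=(233,200),btn=(279,235),dish=(309,216),reel=(240,250)),
  side=dict(cross=(312,211),tri=(301,223),hub=(283,202),btn=(252,211),dish=(270,236),tab=(299,190))).items():
    d=np.load(f"pics/{n}0.npy"); W=world(n,d,s)
    for k,(u,v) in pts.items(): print(n,k,np.nanmedian(W[v-1:v+2,u-1:u+2].reshape(-1,3),0).round(4))
E
python3 - <<'E'
import cv2
for n,(x,y,w,h) in dict(scene=(160,150,190,142),side=(200,150,170,128)).items():
    p=cv2.imread(f"pics/{n}0.png")[y:y+h,x:x+w]; cv2.imwrite(f"pics/{n}0c.png",cv2.resize(p,None,fx=4,fy=4,interpolation=cv2.INTER_CUBIC))
E
```

```text
[[-0.001  1.    -0.     0.649]
 [-0.    -0.    -1.     0.   ]
 [-1.    -0.001  0.     0.166]
 [ 0.     0.     0.     1.   ]]
wrist hub [ 0.5897 -0.051   0.0799]
wrist cross [ 0.6609 -0.1029  0.0657]
wrist bar [0.5982 0.0367 0.0653]
wrist dot [0.6523 0.0108 0.0656]
wrist tri [ 0.6117 -0.1357  0.064 ]
wrist btn [ 0.5044 -0.0543  0.0825]
wrist tabtop [ 0.6489 -0.0377  0.1003]
wrist tabin [ 0.6294 -0.0478  0.0742]
wrist reel [0.4903 0.0464 0.0772]
wrist c1 [0.6835 0.078  0.0612]
wrist edge1 [0.6884 0.0851 0.06  ]
wrist edge2 [ 0.7038 -0.141   0.06  ]
wrist lamp [0.7419 0.0826 0.2368]
scene cross [ 0.6557 -0.0996  0.0663]
scene tri [ 0.6086 -0.1392  0.0662]
scene dot [0.6468 0.0101 0.0663]
scene bar [0.5925 0.0371 0.0657]
scene hub [ 0.5819 -0.0464  0.0812]
scene tabtop [ 0.6437 -0.0369  0.0932]
scene btn [ 0.4894 -0.0492  0.0824]
scene dish [ 0.5118 -0.1599  0.0634]
scene reel [0.5009 0.045  0.0888]
side cross [ 0.6531 -0.108   0.0656]
side tri [ 0.6049 -0.1444  0.0648]
side hub [ 0.5887 -0.0631  0.0807]
side btn [ 0.4968 -0.0725  0.0808]
side dish [ 0.5112 -0.1637  0.0638]
side tab [ 0.6408 -0.0492  0.0985]
```

View pics/scene0c.png

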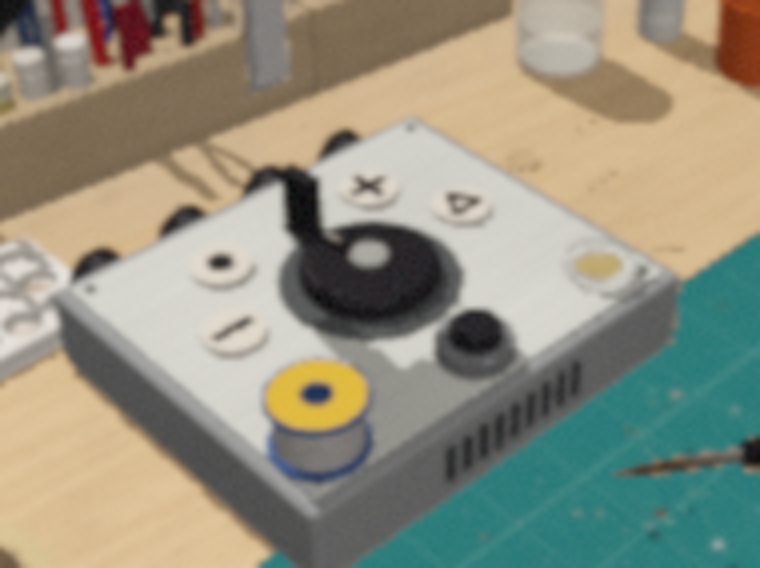

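View pics/side0c.png

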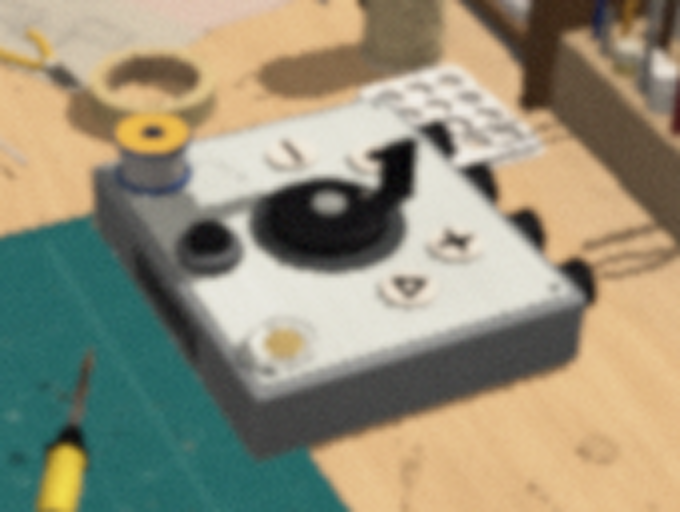

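```bash
python3 - <<'E'
from h import *
s=robot.read_state()
for n in ['wrist','scene','side']:
    d=np.load(f"pics/{n}0.npy"); W=world(n,d,s)
    x,y,z=np.moveaxis(W,-1,0)
    if n=='wrist':
        m=(z>.11)&(x>.6); m[:,:380]=0; m[240:]=0
        print('lamp wrist',[ (np.nanmin(a[m]).round(3),np.nanpercentile(a[m],5).round(3),np.nanpercentile(a[m],95).round(3)) for a in (x,y,z)])
    m=(abs(x-.645)<.04)&(y<.01)&(y>-.1)&(z>.100)&(z<.118)
    print(n,'tab',m.sum(), W[m].mean(0).round(4),np.percentile(W[m],[2,98],axis=0).round(4).tolist())
    if n=='scene':
        for u,v in [(10,220),(70,260),(70,170),(110,150),(130,130),(150,90),(130,200),(240,50),(290,15),(215,105)]:
            print((u,v),W[v,u].round(3))
    if n=='side':
        for u,v in [(340,60),(390,85),(430,110),(440,60),(330,110),(250,110),(300,50)]:
            print((u,v),W[v,u].round(3))
E
python3 - <<'E'
import cv2
p=cv2.imread("pics/wrist0.png")[80:380,50:350]; cv2.imwrite("pics/wrist0c.png",cv2.resize(p,None,fx=2,fy=2,interpolation=cv2.INTER_CUBIC))
p=cv2.imread("pics/side0.png")[0:150,220:460]; cv2.imwrite("pics/side0d.png",cv2.resize(p,None,fx=3,fy=3,interpolation=cv2.INTER_CUBIC))
E
```

```text
lamp wrist [(np.float64(0.71), np.float64(0.718), np.float64(0.757)), (np.float64(-0.002), np.float64(0.055), np.float64(0.117)), (np.float64(0.11), np.float64(0.198), np.float64(0.26))]
wrist tab 517 [ 0.6439 -0.0416  0.1083] [[0.6315, -0.0481, 0.1007], [0.656, -0.0366, 0.1111]]
scene tab 62 [ 0.6405 -0.0399  0.1077] [[0.6301, -0.0469, 0.1012], [0.6547, -0.035, 0.1118]]
(10, 220) [0.679 0.37  0.219]
(70, 260) [0.588 0.32  0.166]
(70, 170) [0.749 0.251 0.236]
(110, 150) [0.73  0.176 0.261]
(130, 130) [0.756 0.122 0.276]
(150, 90) [0.774 0.058 0.339]
(130, 200) [0.621 0.193 0.212]
(240, 50) [ 0.78  -0.172  0.378]
(290, 15) [ 0.755 -0.299  0.441]
(215, 105) [0.609 0.007 0.347]
side tab 44 [ 0.6411 -0.0483  0.1074] [[0.6292, -0.055, 0.1008], [0.654, -0.0402, 0.1122]]
(340, 60) [0.865 0.185 0.356]
(390, 85) [ 0.771 -0.192  0.428]
(430, 110) [ 0.752 -0.348  0.438]
(440, 60) [ 0.775 -0.318  0.519]
(330, 110) [ 0.723 -0.031  0.311]
(250, 110) [0.6   0.227 0.221]
(300, 50) [ 0.629 -0.032  0.469]
```

View pics/side0d.png

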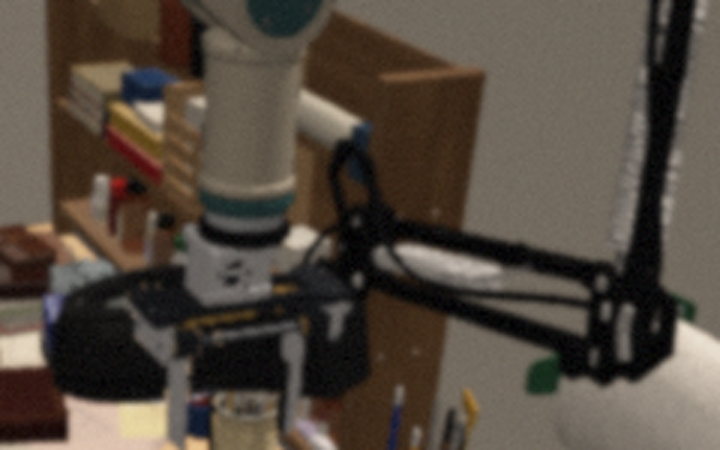

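View pics/wrist0c.png

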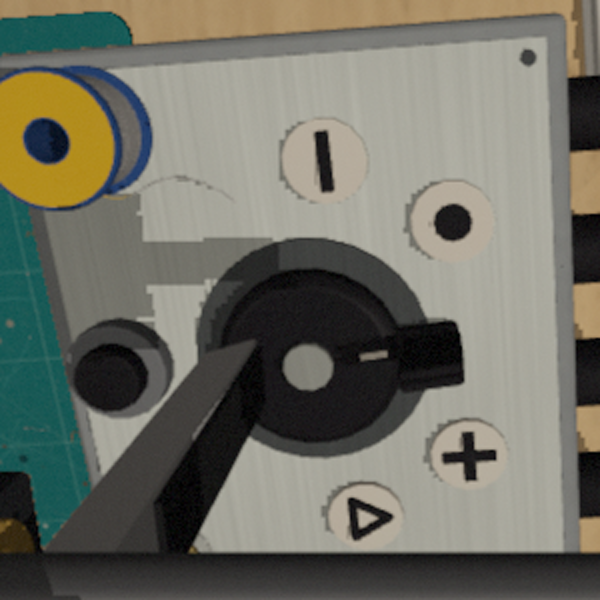

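>>> {"op": "carry_out", "data": {"steps": [[-40, -10, 10, 0], [-40, -10, 0, 0], [-40, -10, 0, 0.1], [0, 0, 0, 0.18], [0, 0, 0, 0.18]], "claw": 0, "squeeze": 20}}

```text
time: 0.78
position: [0.5295, -0.0301, 0.1764]
eef_rot: [-61.3, 90.0, -124.6]
ft_force: [0.0, -0.2, -0.2]
width: 0.506
```

>>> {"op": "carry_out", "data": {"steps": [[0, 0, 0, 0.18], [0, 0, 0, 0.18], [0, 0, 0, 0.18], [0, 0, 0, 0.18], [0, 0, 0, 0.18]]}}

```text
time: 1.4
position: [0.5298, -0.0301, 0.1761]
eef_rot: [-162.0, 90.0, -173.8]
ft_force: [0.2, 0.3, -0.6]
width: 0.008
```

>>> {"op": "carry_out", "data": {"steps": [[0, 0, 0, 0.18], [0, 0, 0, 0.03], [0, 0, 0, 0], [0, 0, 0, 0], [0, 0, 0, 0]]}}

```text
time: 2.02
position: [0.53, -0.0299, 0.1763]
eef_rot: [-89.2, 90.0, -89.3]
ft_force: [-0.1, -0.5, -0.0]
width: 0.005
```

```bash
python3 - <<'E'
from h import *
s=robot.read_state(); print(tool(s).round(3),s['q'].round(1))
p,d=robot.snapshot('wrist'); cv2.imwrite('pics/w1.png',p[:,:,::-1]); np.save('pics/w1.npy',d)
p,d2=robot.snapshot('scene'); cv2.imwrite('pics/s1.png',p[:,:,::-1])
W=world('wrist',d,s);x,y,z=np.moveaxis(W,-1,0)
m=(abs(x-.645)<.04)&(y<.01)&(y>-.1)&(z>.100)&(z<.118)
print(W[m].mean(0),m.sum())
m=(abs(x-.645)<.07)&(abs(y+.05)<.13)&(z>.0605)&(z<.068)
g=cv2.cvtColor(cv2.imread('pics/w1.png'),cv2.COLOR_BGR2GRAY)
n,l,st,c=cv2.connectedComponentsWithStats((m).astype(np.uint8))
for i in range(1,n):
    if st[i,4]>150: print(st[i],np.nanmedian(W[l==i],0).round(4))
E
```

```text
[[ 0.     0.002  1.     0.53 ]
 [-0.     1.    -0.002 -0.03 ]
 [-1.    -0.     0.     0.176]
 [ 0.     0.     0.     1.   ]] [ 15.4  26.8 -22.1 104.8  12.6  50.8  77.4]
[nan nan nan] 0
[186 244  55  72 943] [ 0.6104 -0.0945  0.063 ]
[291 244  26  39 334] [ 0.5856 -0.0015  0.0628]
[ 318  244   53   50 1392] [0.5981 0.0375 0.064 ]
[ 132  251   88   75 1904] [ 0.6162 -0.1326  0.0638]
[307 286  40  30 479] [0.6384 0.0185 0.0635]<stdin>:7: RuntimeWarning: Mean of empty slice.
  ret = um.true_divide(
```

View pics/w1.png

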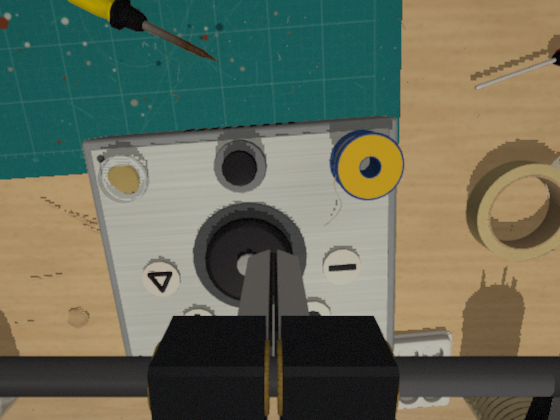

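View pics/s1.png

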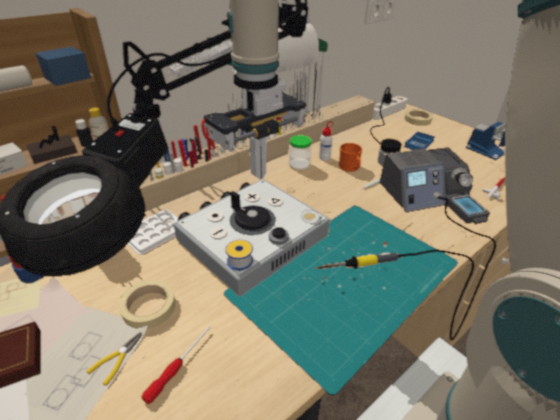

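>>> {"op": "carry_out", "data": {"steps": [[30, 15, 0, 0], [45, 17, 0, 0], [40, 0, 0, 0], [0, 0, -30, 0], [0, 0, 0, 0]]}}

```text
time: 2.75
position: [0.6429, 0.0019, 0.1438]
eef_rot: [-177.0, 89.7, -177.0]
ft_force: [0.6, 0.7, 0.5]
width: 0.003
```

>>> {"op": "carry_out", "data": {"steps": [[0, 0, -25, 0], [0, 0, -20, 0], [0, 0, -15, 0], [0, 0, 0, 0], [0, 0, 0, 0]]}}

```text
time: 3.38
position: [0.6457, 0.0021, 0.0873]
eef_rot: [4.1, 89.9, 4.1]
ft_force: [0.1, -0.3, 0.4]
width: 0.009
```

```bash
python3 - <<'E'
from h import *
s=robot.read_state(); print(s['position'],s['ft_force'])
p,d=robot.snapshot('wrist'); cv2.imwrite('pics/w2.png',p[:,:,::-1]); np.save('pics/w2.npy',d)
p,d2=robot.snapshot('side'); cv2.imwrite('pics/sd2.png',cv2.resize(p[40:280,180:460,::-1],None,fx=2.5,fy=2.5))
E
```

```text
[0.64570027 0.00210731 0.08730347] [ 0.14418413 -0.34746204  0.38928139]
```

View pics/w2.png

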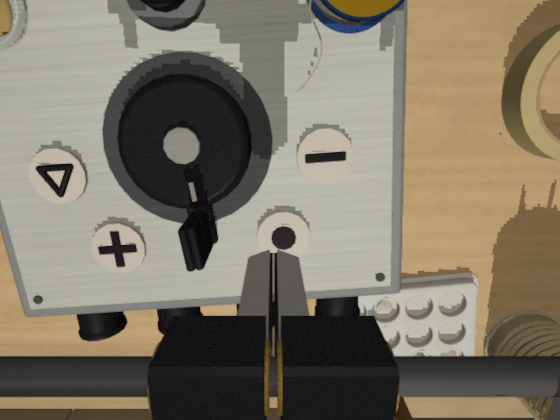

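View pics/sd2.png

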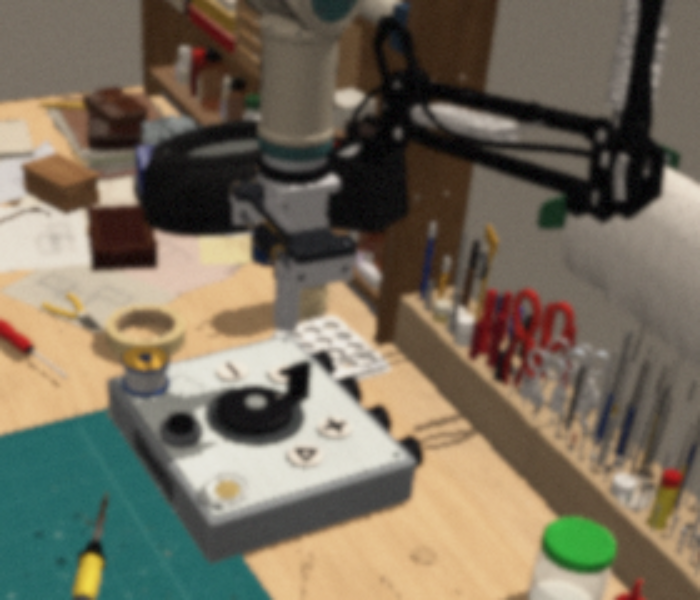

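```bash
cat >> h.py <<'E'
def meas(d,s,c0=(.589,-.051)):
    W=world('wrist',d,s);x,y,z=np.moveaxis(W,-1,0)
    m=(np.hypot(x-c0[0],y-c0[1])>.036)&(np.hypot(x-c0[0],y-c0[1])<.075)&(x>.6)&(z>.105)&(z<.114)
    m[230:,230:310]&=False
    return W,W[m]
E
python3 - <<'E'
from h import *
s=robot.read_state(); d=np.load('pics/w2.npy')
W,t=meas(d,s); print('tab',len(t),t.mean(0),np.percentile(t,[3,97],axis=0))
for k,(u,v) in dict(hub=(182,146),cross=(118,249),tri=(58,176),bar=(325,157),dot=(284,237)).items(): print(k,np.nanmedian(W[v-2:v+3,u-2:u+3].reshape(-1,3),0).round(4))
E
```

```text
tab 853 [ 0.64241754 -0.04214     0.1094032 ] [[ 0.63085124 -0.0476638   0.10623302]
 [ 0.65465725 -0.0367521   0.1109664 ]]
hub [ 0.5892 -0.0506  0.0803]
cross [ 0.6599 -0.1023  0.0656]
tri [ 0.6101 -0.136   0.0642]
bar [0.5978 0.036  0.0657]
dot [0.6514 0.0104 0.0657]
```

>>> {"op": "carry_out", "data": {"steps": [[0, -12, 0, 0], [0, -12, 0, 0], [0, -12, 0, 0], [0, -10, 0, 0], [0, -6, 0, 0]]}}

```text
time: 4.1
position: [0.645, -0.0512, 0.0862]
eef_rot: [-118.3, 90.0, -118.4]
ft_force: [0.0, -0.3, -0.3]
width: 0.007
```

```bash
python3 - <<'E'
from h import *
s=robot.read_state(); print(s['position'],s['ft_force'])
p,d=robot.snapshot('wrist'); cv2.imwrite('pics/w3.png',p[:,:,::-1]); np.save('pics/w3.npy',d)
W,t=meas(d,s);print(len(t)); 
if len(t): c=t.mean(0); print(c,np.degrees(np.arctan2(c[1]+.0507,c[0]-.5892)),np.hypot(c[1]+.0507,c[0]-.5892))
E
```

```text
[ 0.64497997 -0.05115201  0.08622754] [ 0.01273198 -0.34458108 -0.28640842]
25
[ 0.63060066 -0.0432146   0.10692096] 10.24858151700295 0.04207191639078462
```

View pics/w3.png

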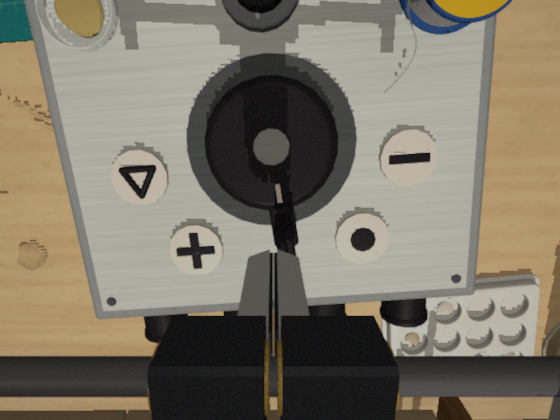

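```bash
python3 - <<'E'
from h import *
for n,(x,y,w,h) in dict(scene=(160,100,190,142),side=(200,110,170,128)).items():
    p,d=robot.snapshot(n); p=p[y:y+h,x:x+w,::-1]; cv2.imwrite(f"pics/{n}3c.png",cv2.resize(p,None,fx=4,fy=4,interpolation=cv2.INTER_CUBIC))
d=np.load('pics/w3.npy'); W=world('wrist',d,robot.read_state())
for v in range(200,275,6): print(v,[(u,*(W[v,u]*1000).round(0)) for u in (262,270,280,286,292)])
E
```

```text
200 [(262, np.float64(622.0), np.float64(-56.0), np.float64(76.0)), (270, np.float64(622.0), np.float64(-51.0), np.float64(77.0)), (280, np.float64(622.0), np.float64(-45.0), np.float64(77.0)), (286, np.float64(622.0), np.float64(-41.0), np.float64(76.0)), (292, np.float64(622.0), np.float64(-37.0), np.float64(76.0))]
206 [(262, np.float64(626.0), np.float64(-56.0), np.float64(75.0)), (270, np.float64(626.0), np.float64(-51.0), np.float64(75.0)), (280, np.float64(626.0), np.float64(-45.0), np.float64(76.0)), (286, np.float64(626.0), np.float64(-41.0), np.float64(75.0)), (292, np.float64(627.0), np.float64(-37.0), np.float64(74.0))]
212 [(262, np.float64(634.0), np.float64(-57.0), np.float64(63.0)), (270, np.float64(631.0), np.float64(-51.0), np.float64(72.0)), (280, np.float64(631.0), np.float64(-45.0), np.float64(74.0)), (286, np.float64(630.0), np.float64(-41.0), np.float64(75.0)), (292, np.float64(631.0), np.float64(-37.0), np.float64(72.0))]
218 [(262, np.float64(638.0), np.float64(-57.0), np.float64(63.0)), (270, np.float64(638.0), np.float64(-51.0), np.float64(63.0)), (280, np.
[... 2391 characters left out ...]
t64(636.0), np.float64(-40.0), np.float64(139.0))]
266 [(262, np.float64(635.0), np.float64(-54.0), np.float64(146.0)), (270, np.float64(638.0), np.float64(-51.0), np.float64(141.0)), (280, np.float64(636.0), np.float64(-46.0), np.float64(146.0)), (286, np.float64(636.0), np.float64(-43.0), np.float64(146.0)), (292, np.float64(635.0), np.float64(-41.0), np.float64(147.0))]
272 [(262, np.float64(636.0), np.float64(-54.0), np.float64(153.0)), (270, np.float64(637.0), np.float64(-51.0), np.float64(149.0)), (280, np.float64(636.0), np.float64(-46.0), np.float64(152.0)), (286, np.float64(636.0), np.float64(-44.0), np.float64(152.0)), (292, np.float64(636.0), np.float64(-41.0), np.float64(151.0))]
```

View pics/scene3c.png

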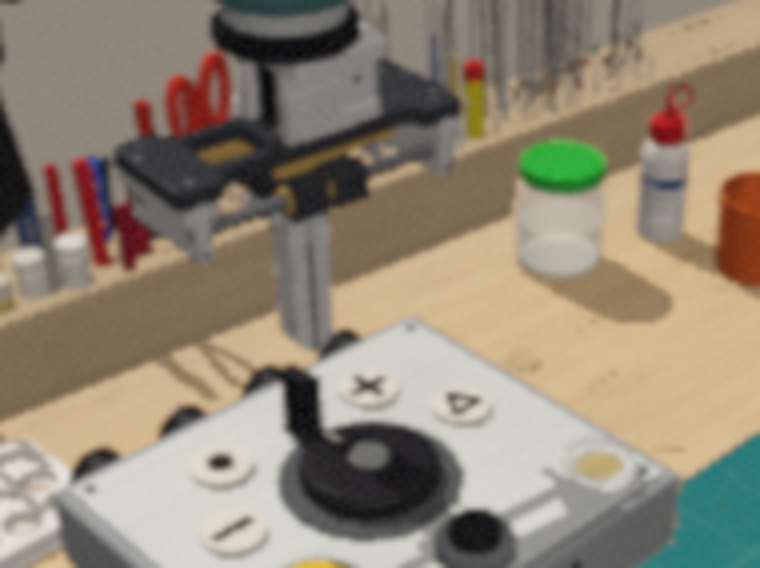

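View pics/side3c.png

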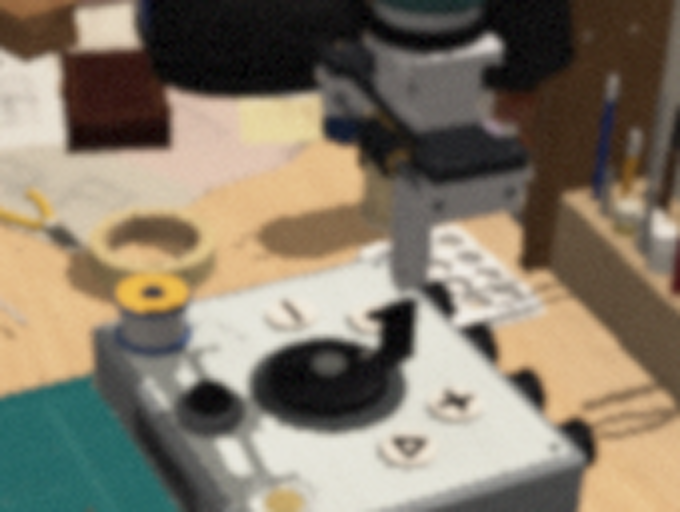

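```bash
python3 - <<'E'
from h import *
s=robot.read_state(); print(s['position'],s['width'],s['time'],s['q'])
for n in ['scene','side','wrist']:
    p,d=robot.snapshot(n); W=world(n,d,s); x,y,z=np.moveaxis(W,-1,0)
    m=(abs(x-.65)<.03)&(abs(y+.05)<.03)&(z>.113)&(z<.16)
    print(n,m.sum(),np.percentile(W[m],[1,5,50,95],axis=0).round(4).tolist())
E
```

```text
[ 0.6450048  -0.05017147  0.08624501] 0.0078082893133017035 4.25 [ 13.38650933  41.89137773 -19.50145881  91.44422128  17.0013485
  49.61066102  77.33707828]
scene 139 [[0.6335, -0.0587, 0.1273], [0.6341, -0.0577, 0.1305], [0.6364, -0.0433, 0.1466], [0.6501, -0.035, 0.1588]]
side 94 [[0.6346, -0.0663, 0.1284], [0.6351, -0.0649, 0.13], [0.6384, -0.0608, 0.146], [0.6525, -0.043, 0.159]]
wrist 1535 [[0.6353, -0.061, 0.1268], [0.6355, -0.0598, 0.13], [0.636, -0.0493, 0.1466], [0.6379, -0.0382, 0.1588]]
```

>>> {"op": "carry_out", "data": {"steps": [[0, 20, 0, 0], [0, 20, 0, 0], [0, 14, 0, 0], [0, 0, -15, 0], [0, 0, 0, 0]]}}

```text
time: 5.03
position: [0.6435, 0.0031, 0.0694]
eef_rot: [-160.7, 89.8, -160.7]
ft_force: [0.3, -1.3, -0.4]
width: 0.007
```

>>> {"op": "carry_out", "data": {"steps": [[0, 0, -10, 0], [0, 0, -10, 0], [0, 0, -6, 0], [0, 0, 0, 0], [0, 0, 0, 0]]}}

```text
time: 5.65
position: [0.6452, 0.0041, 0.0455]
eef_rot: [15.6, 90.0, 15.6]
ft_force: [0.5, 0.0, 0.0]
width: 0.004
```

```bash
python3 - <<'E'
from h import *
s=robot.read_state(); print(s['position'],s['width'],s['time'],s['ft_force'])
for n in ['wrist','scene','side']:
    p,d=robot.snapshot(n); W=world(n,d,s); x,y,z=np.moveaxis(W,-1,0)
    cv2.imwrite(f'pics/{n}4.png',p[:,:,::-1])
    m=(abs(x-.645)<.015)&(abs(y)<.025)&(z>.075)&(z<.12)
    print(n,m.sum(),np.percentile(W[m],[1,5,50,95],axis=0).round(4).tolist())
E
```

```text
[0.6452497  0.0040778  0.04548604] 0.0043889898126086326 5.65 [0.49492827 0.03757284 0.0228537 ]
wrist 1584 [[0.6355, -0.0068, 0.0859], [0.6357, -0.0056, 0.0893], [0.6362, 0.0054, 0.1062], [0.638, 0.016, 0.1187]]
scene 139 [[0.6343, -0.0052, 0.087], [0.635, -0.0043, 0.0902], [0.637, 0.0103, 0.1058], [0.6509, 0.0191, 0.1185]]
side 88 [[0.6343, -0.0132, 0.085], [0.6355, -0.0112, 0.0886], [0.639, -0.0071, 0.1042], [0.6531, 0.0122, 0.1178]]
```

View pics/side4.png

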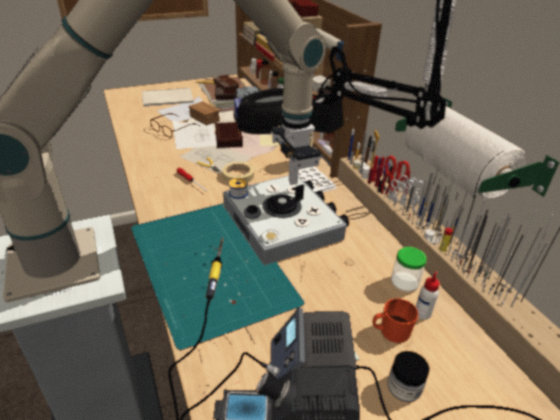

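View pics/wrist4.png

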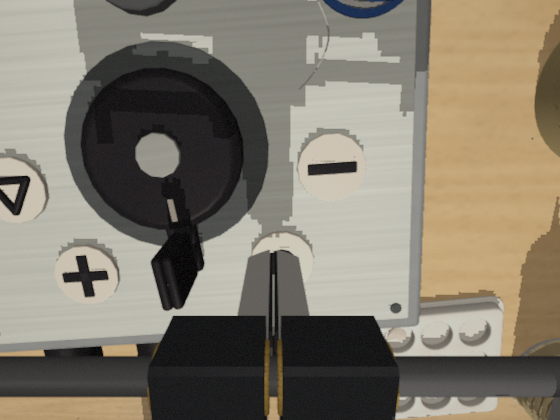

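>>> {"op": "carry_out", "data": {"steps": [[0, -12, 0, 0], [0, -10, 0, 0], [0, -8, 0, 0], [0, -8, 0, 0], [0, -7, 0, 0]]}}

```text
time: 6.42
position: [0.646, -0.0404, 0.0455]
eef_rot: [37.3, 89.9, 37.3]
ft_force: [1.8, 2.4, -0.7]
width: 0.004
```

>>> {"op": "carry_out", "data": {"steps": [[0, -5, 0, 0], [0, -4, 0, 0], [0, 0, 0, 0], [0, 0, 0, 0], [0, 0, 0, 0]]}}

```text
time: 7.05
position: [0.6442, -0.0506, 0.045]
eef_rot: [-150.8, 89.9, -150.8]
ft_force: [0.5, -0.3, -0.2]
width: 0.008
```

```bash
python3 - <<'E'
from h import *
s=robot.read_state(); print(s['position'],s['width'],s['time'],s['ft_force'])
p,d=robot.snapshot('wrist'); cv2.imwrite('pics/w5.png',p[:,:,::-1])
W,t=meas(d,s)
print(len(t),t.mean(0),np.degrees(np.arctan2(t.mean(0)[1]+.0507,t.mean(0)[0]-.5892)))
E
```

```text
[ 0.64423936 -0.05056203  0.04499554] 0.008141041992925214 7.05 [ 0.53481589 -0.29313555 -0.21905647]
562 [ 0.64270735 -0.07184092  0.10967292] -21.559131251935447
```

View pics/w5.png

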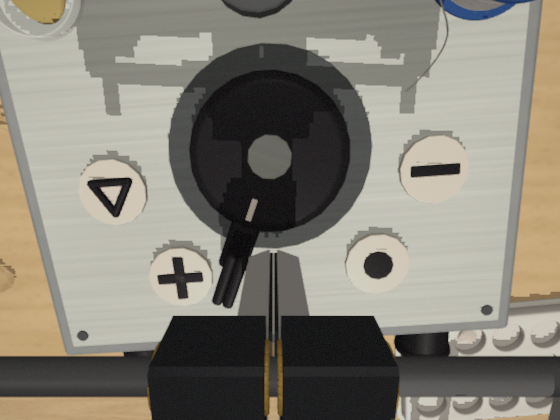

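>>> {"op": "carry_out", "data": {"steps": [[0, -4, 0, 0], [0, -4, 0, 0], [0, -4, 0, 0], [0, -2, 0, 0], [0, 0, 0, 0]]}}

```text
time: 7.72
position: [0.6451, -0.0647, 0.0453]
eef_rot: [-68.2, 90.0, -68.3]
ft_force: [0.2, 1.1, -0.0]
width: 0.004
```

```bash
cat > m.py <<'E'
from h import *
import sys
s=robot.read_state(); print(s['position'],s['width'],s['time'],s['ft_force'])
p,d=robot.snapshot('wrist'); cv2.imwrite(sys.argv[1],p[:,:,::-1])
W,t=meas(d,s)
print(len(t),t.mean(0),np.degrees(np.arctan2(t.mean(0)[1]+.0507,t.mean(0)[0]-.5892)))
E
python3 m.py pics/w6.png
```

```text
[ 0.64514138 -0.0646659   0.04531666] 0.003941591969936651 7.725 [ 0.24656513  1.08359105 -0.00982421]
426 [ 0.6392112  -0.08608845  0.10955927] -35.28362853136323
```

View pics/w6.png

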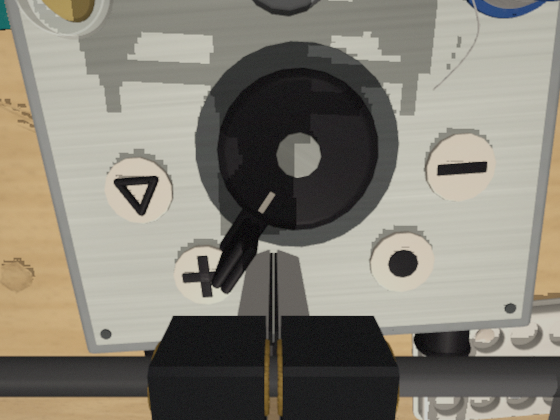

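>>> {"op": "carry_out", "data": {"steps": [[0, 10, 0, 0], [0, 20, 0, 0], [0, 0, 30, 0], [-30, 0, 40, 0], [-40, 0, 20, 0]]}}

```text
time: 8.4
position: [0.5761, -0.0318, 0.1372]
eef_rot: [9.5, 89.8, 9.6]
ft_force: [0.2, 0.8, -0.4]
width: 0.007
```

```bash
sleep 0; cat > m2.py <<'E'
from h import *
import sys
s=robot.read_state(); print(s['position'],s['joint_vel'].max())
p,d=robot.snapshot('wrist'); cv2.imwrite(sys.argv[1],p[:,:,::-1])
W,t=meas(d,s); print(len(t),np.percentile(t,[2,98],axis=0).round(4).tolist())
c=np.array(eval(sys.argv[2]) if len(sys.argv)>2 else (.5892,-.0507))
rect=cv2.minAreaRect((t[:,:2]*1000).astype(np.float32)); print('rect',rect)
q=np.array(rect[0])/1000-c; print('tab ang',np.degrees(np.arctan2(q[1],q[0])),np.hypot(*q))
E
python3 m2.py pics/w7.png
```

```text
[ 0.5760931  -0.0317924   0.13719067] 45.02342784079252
456 [[0.6229, -0.09, 0.1055], [0.6441, -0.0714, 0.1112]]
rect ((634.721923828125, -80.76791381835938), (10.104630470275879, 26.085155487060547), 57.25471878051758)
tab ang -33.445360583019045 0.05455570538818011
```

View pics/w7.png

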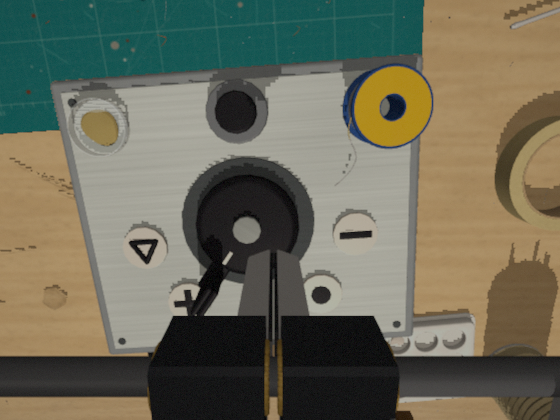

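```bash
python3 m2.py pics/w8.png; python3 - <<'E'
from h import *
s=robot.read_state();print(s['position'])
p,d=robot.snapshot('wrist');W=world('wrist',d,s)
x,y,z=np.moveaxis(W,-1,0)
c=(.5892,-.0507)
r=np.hypot(x-c[0],y-c[1])
g=p.max(2)
for nm,pred,zr,R in (('hub',c,(.077,.083),.02),('bar',(.598,.0365),(.0625,.069),.022),('tri',(.611,-.136),(.0625,.069),.022),('dot',(.652,.0105),(.0625,.069),.022),('btn',(.501,-.055),(.078,.086),.022)):
    m=(z>zr[0])&(z<zr[1])&(np.hypot(x-pred[0],y-pred[1])<R)
    if nm=='hub': m&=g>70
    if m.sum(): print(nm,m.sum(),np.median(z[m]).round(4),cv2.minEnclosingCircle((W[m][:,:2]*1000).astype(np.float32)),W[m].mean(0).round(4))
E
```

```text
[ 0.57000424 -0.03232833  0.13868779] 3.6761363694998495
351 [[0.6227, -0.0881, 0.1053], [0.6392, -0.0714, 0.1111]]
rect ((633.71728515625, -80.13402557373047), (10.03408145904541, 23.50323486328125), 56.93927764892578)
tab ang -33.471958135352914 0.05336806666123388
[ 0.57259606 -0.03251307  0.13775413]
hub 573 0.0801 ((592.75244140625, -48.169368743896484), 15.264955520629883) [ 0.5888 -0.0512  0.08  ]
bar 1467 0.0642 ((597.9318237304688, 36.43449783325195), 18.589763641357422) [0.5974 0.0362 0.0643]
tri 1418 0.0644 ((610.1380004882812, -136.67530822753906), 18.823740005493164) [ 0.6095 -0.136   0.0646]
dot 1157 0.0644 ((652.0695190429688, 10.145425796508789), 18.447284698486328) [0.6509 0.0114 0.0645]
btn 1388 0.0819 ((501.6446228027344, -57.2766227722168), 14.91748332977295) [ 0.5013 -0.0571  0.0818]
```

>>> {"op": "carry_out", "data": {"steps": [[40, 0, 0, 0], [32, 0, -20, 0], [0, 0, -35, 0], [0, 0, -35, 0], [0, 0, 0, 0]]}}

```text
time: 9.18
position: [0.6449, -0.033, 0.0418]
eef_rot: [176.5, 89.6, 176.5]
ft_force: [-0.3, 0.8, -0.3]
width: 0.004
```

>>> {"op": "carry_out", "data": {"steps": [[0, -12, 4, 0], [0, -10, 0, 0], [0, -6, 0, 0], [0, -3, 0, 0], [0, 0, 0, 0]]}}

```text
time: 9.8
position: [0.6471, -0.0651, 0.0495]
eef_rot: [25.1, 90.0, 25.0]
ft_force: [0.2, -0.2, -0.2]
width: 0.003
```

```bash
python3 -c "
from plant import robot
print(robot.read_state()['position'],robot.read_state()['ft_force'])"; python3 m2.py pics/w9.png
```

```text
[ 0.64711595 -0.06512368  0.04954878] [ 0.17177034 -0.15174458 -0.24659285]
[ 0.64711595 -0.06512368  0.04954878] 0.21532536108071357
339 [[0.6315, -0.0908, 0.1059], [0.6463, -0.084, 0.111]]
rect ((638.622802734375, -87.66035461425781), (7.23109245300293, 16.834060668945312), 88.06413269042969)
tab ang -36.79061413034005 0.06171451404112843
```

>>> {"op": "carry_out", "data": {"steps": [[0, -2, 0, 0], [0, -1, 0, 0], [0, 0, 0, 0], [0, 0, 0, 0], [0, 0, 0, 0]]}}

```text
time: 10.48
position: [0.6469, -0.0677, 0.0492]
eef_rot: [127.1, 90.0, 127.0]
ft_force: [-0.7, 2.5, -0.4]
width: 0.005
```

>>> {"op": "carry_out", "data": {"steps": [[0, 10, 0, 0], [0, 20, 0, 0], [0, 0, 30, 0], [-30, 0, 40, 0], [-40, 0, 20, 0]]}}

```text
time: 11.1
position: [0.5781, -0.0361, 0.1412]
eef_rot: [6.3, 89.8, 6.3]
ft_force: [-0.5, 0.0, -0.2]
width: 0.003
```

>>> {"op": "carry_out", "data": {"steps": [[-30, -10, 0, 0], [-20, 0, 0, 0], [0, 0, 0, 0], [0, 0, 0, 0], [0, 0, 0, 0]]}}

```text
time: 11.72
position: [0.5281, -0.0474, 0.1392]
eef_rot: [32.9, 90.0, 32.9]
ft_force: [-0.3, -0.0, 0.3]
width: 0.002
```

```bash
python3 m2.py pics/w10.png;python3 - <<'E'
from h import *
s=robot.read_state();print(s['position'])
for n in ('side','scene'):
    p,d=robot.snapshot(n); W=world(n,d); x,y,z=np.moveaxis(W,-1,0)
    cv2.imwrite(f'pics/{n}10.png',p[:,:,::-1])
    m=(x>.6)&(x<.67)&(y>-.12)&(y<-.04)&(z>.1)&(z<.115); r=cv2.minAreaRect((W[m][:,:2]*1000).astype(np.float32)); print(n,r)
    for k,(X,Y) in dict(btn=(.5014,-.057)).items():
        m=(z>.079)&(z<.086)&(np.hypot(x-X,y-Y)<.025); print(n,k,m.sum(),W[m].mean(0).round(4))
    m=(abs(x-.525)<.03)&(abs(y+.045)<.03)&(z>.1)&(z<.25); print('tip z',np.percentile(z[m],2) if m.sum() else None)
E
```

```text
[ 0.52808592 -0.04739662  0.13916451] 0.41852334728620916
[ 0.52783288 -0.04750087  0.13909223]
side ((633.9313354492188, -86.04388427734375), (12.22401237487793, 24.389707565307617), 63.422054290771484)
side btn 66 [ 0.5006 -0.0622  0.0818]
tip z 0.18196526015867473
scene ((632.7576904296875, -80.49132537841797), (7.377402305603027, 26.238399505615234), 53.35935974121094)
scene btn 107 [ 0.4991 -0.0539  0.0829]
tip z 0.18478065100618288Traceback (most recent call last):
  File "m2.py", line 5, in <module>
    W,t=meas(d,s); print(len(t),np.percentile(t,[2,98],axis=0).round(4).tolist())
                                ~~~~~~~~~~~~~^^^^^^^^^^^^^^^^^
    return _quantile_unchecked(
        a, q, axis, out, overwrite_input, method, keepdims, weights)
    return _ureduce(a,
                    func=_quantile_ureduce_func,
    ...<5 lines>...
                    overwrite_input=overwrite_input,
                    method=method)
    r = func(a, **kwargs)
    result = _quantile(arr,
                       quantiles=q,
    ...<2 lines>...
                       out=out,
                       weights=wgt)
    slices_having_nans = np.isnan(arr[-1, ...])
                                  ~~~^^^^^^^^^
IndexError: index -1 is out of bounds for axis 0 with size 0
```

View pics/w10.png

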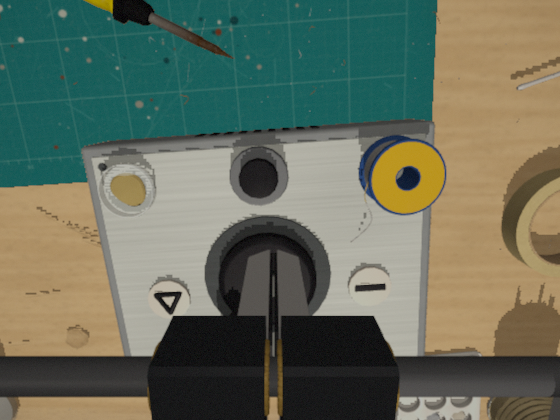

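>>> {"op": "carry_out", "data": {"steps": [[30, 10, 10, 0], [25, 5, 0, 0], [0, 0, 0, 0], [0, 0, 0, 0], [0, 0, 0, 0]]}}

```text
time: 12.5
position: [0.5809, -0.0335, 0.1491]
eef_rot: [-161.3, 89.9, -161.3]
ft_force: [-0.1, -0.6, -0.4]
width: 0.002
```

```bash
python3 m2.py pics/w11.png
```

```text
[ 0.58090911 -0.03345929  0.14913183] 0.024020527995297105
444 [[0.6223, -0.091, 0.1061], [0.6449, -0.0727, 0.1112]]
rect ((633.9678955078125, -82.05780792236328), (10.040836334228516, 25.86636734008789), 55.63528060913086)
tab ang -35.009436985825864 0.054657813585015036
```

View pics/w11.png

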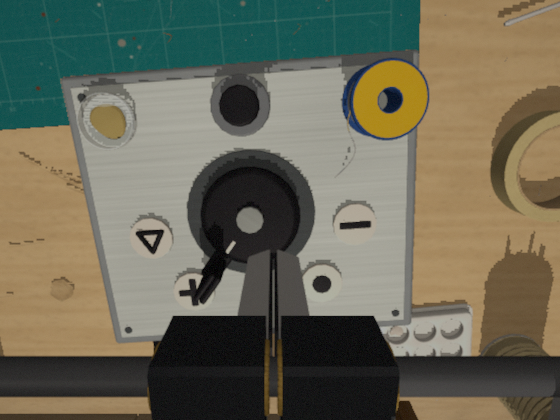

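>>> {"op": "carry_out", "data": {"steps": [[-40, -12, 0, 0], [-40, -12, 0, 0], [0, 0, -30, 0], [0, 0, -30, 0], [0, 0, 0, 0]]}}

```text
time: 13.18
position: [0.4998, -0.0572, 0.0881]
eef_rot: [178.5, 89.8, 178.5]
ft_force: [-0.8, 0.7, 0.6]
width: 0.004
```

```bash
python3 - <<'E'
from h import *
s=robot.read_state();print(s['position'],s['ft_force'])
p,d=robot.snapshot('wrist');W=world('wrist',d,s);cv2.imwrite('pics/w12.png',p[:,:,::-1])
x,y,z=np.moveaxis(W,-1,0)
m=(abs(x-.5)<.02)&(abs(y+.057)<.02)&(z>.1)&(z<.2);print('tip',np.percentile(W[m],[1,99],axis=0).round(4))
m=(z>.079)&(z<.086)&(np.hypot(x-.5014,y+.057)<.02);print(W[m].mean(0),m.sum())
print('block',W[350,200],W[350,340])
p,d=robot.snapshot('side');cv2.imwrite('pics/sd12.png',cv2.resize(p[110:270,160:370,::-1],None,fx=3,fy=3))
E
```

```text
[ 0.49984887 -0.05717892  0.08807131] [-0.84221408  0.72539469  0.61412334]
tip [[ 0.4904 -0.0682  0.1304]
 [ 0.5014 -0.044   0.1977]]
[ 0.49874945 -0.0574335   0.08181508] 1392
block [ 0.46719567 -0.07052012  0.24260831] [ 0.46706238 -0.04310768  0.24284346]
```

View pics/w12.png

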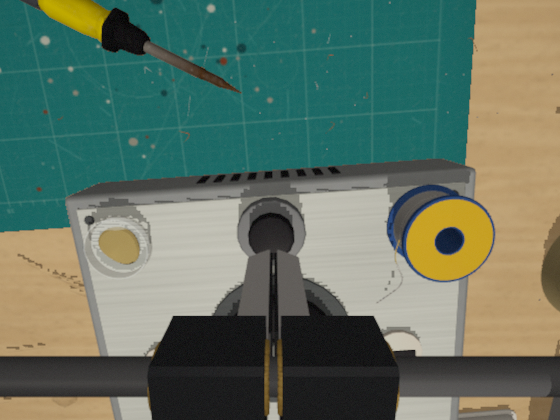

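View pics/sd12.png

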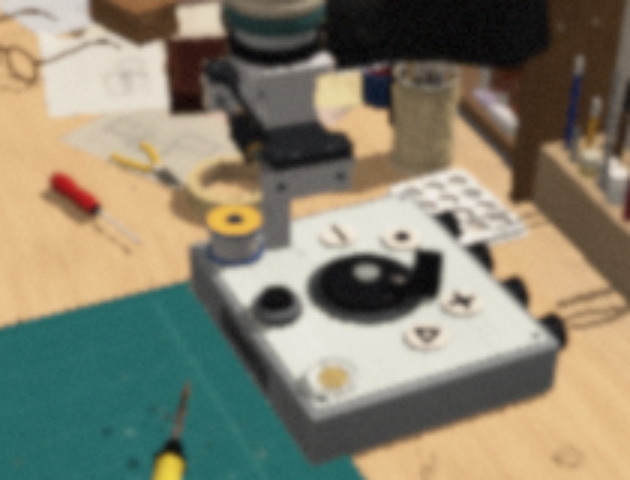

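>>> {"op": "carry_out", "data": {"steps": [[0, 0, -25, 0], [0, 0, -15, 0], [0, 0, 0, 0], [0, 0, 0, 0], [0, 0, 0, 0]]}}

```text
time: 13.9
position: [0.5027, -0.057, 0.05]
eef_rot: [-3.9, 89.9, -4.0]
ft_force: [-0.3, -0.1, -0.3]
width: 0.005
```

>>> {"op": "carry_out", "data": {"steps": [[0, 0, -5, 0], [0, 0, -5, 0], [0, 0, -4, 0], [0, 0, 0, 0], [0, 0, 0, 0]]}}

```text
time: 14.52
position: [0.5026, -0.0571, 0.0368]
eef_rot: [-32.7, 89.9, -32.8]
ft_force: [-3.1, -0.2, 18.8]
width: 0.007
```

>>> {"op": "carry_out", "data": {"steps": [[0, 0, -1, 0], [0, 0, 0, 0], [0, 0, 0, 0], [0, 0, 0, 0], [0, 0, 0, 0]]}}

```text
time: 15.15
position: [0.5027, -0.0571, 0.0366]
eef_rot: [-36.2, 89.9, -36.2]
ft_force: [-5.1, 0.2, 27.2]
width: 0.005
```

```bash
python3 - <<'E'
from h import *
s=robot.read_state();print(s['position'],s['ft_force'])
p,d=robot.snapshot('wrist');W=world('wrist',d,s);cv2.imwrite('pics/w13.png',p[:,:,::-1])
x,y,z=np.moveaxis(W,-1,0)
r=np.hypot(x-.5010,y+.057)
m=(r<.013)&(z<.09)&(z>.06);print(m.sum(),W[m].mean(0),np.median(z[m]))
m=(r<.022)&(r>.0165)&(z<.09)&(z>.055);print('bezel',np.median(z[m]))
E
```

```text
[ 0.50268316 -0.05709157  0.03663526] [-5.12153191  0.21526838 27.18032286]
853 [ 0.49309266 -0.05707481  0.07959785] 0.07649673546181604
bezel 0.07194824331026939
```

View pics/w13.png

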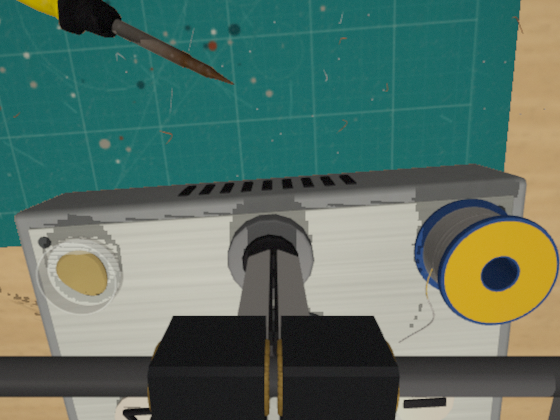

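>>> {"op": "carry_out", "data": {"steps": [[0, 0, 5, 0], [0, 0, 10, 0], [0, 0, 25, 0], [0, 0, 35, 0], [0, 0, 35, 0]]}}

```text
time: 15.82
position: [0.5012, -0.0568, 0.145]
eef_rot: [166.7, 89.9, 166.6]
ft_force: [0.3, 0.1, -0.8]
width: 0.003
```

>>> {"op": "carry_out", "data": {"steps": [[35, 12, 0, 0], [40, 12, 0, 0], [0, 0, 0, 0], [0, 0, 0, 0], [0, 0, 0, 0]]}}

```text
time: 16.45
position: [0.5756, -0.0336, 0.1441]
eef_rot: [-164.0, 89.9, -164.1]
ft_force: [0.1, 0.1, 0.7]
width: 0.004
```

```bash
python3 m2.py pics/w14.png; python3 - <<'E'
from h import *
s=robot.read_state();print(s['position'],s['time'],s['ft_force'])
p,d=robot.snapshot('wrist');W=world('wrist',d,s);x,y,z=np.moveaxis(W,-1,0)
m=(z>.07)&(z<.09)&(np.hypot(x-.5014,y+.057)<.012);print('btn z',np.median(z[m]))
p,d=robot.snapshot('scene');cv2.imwrite('pics/s14.png',p[:,:,::-1])
E
```

```text
[ 0.5756445  -0.03360197  0.14405052] 0.02825318507268698
451 [[0.6224, -0.0911, 0.1058], [0.6449, -0.0725, 0.1114]]
rect ((634.056640625, -82.06675720214844), (10.037982940673828, 25.935461044311523), 55.67750549316406)
tab ang -34.963814335007946 0.054735652599918236
[ 0.57590271 -0.03358103  0.14422409] 16.5 [-0.33399171 -0.06228578 -0.00732785]
btn z 0.08205194616215644
```

View pics/w14.png

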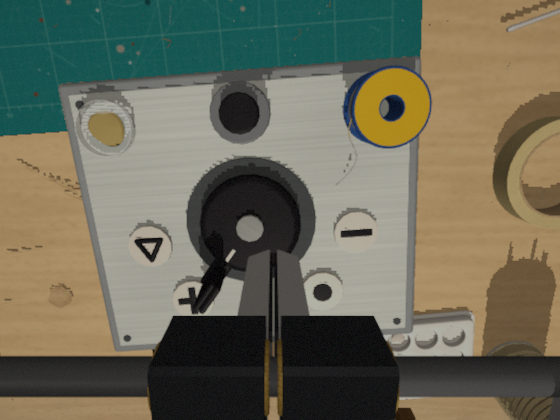

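View pics/s14.png

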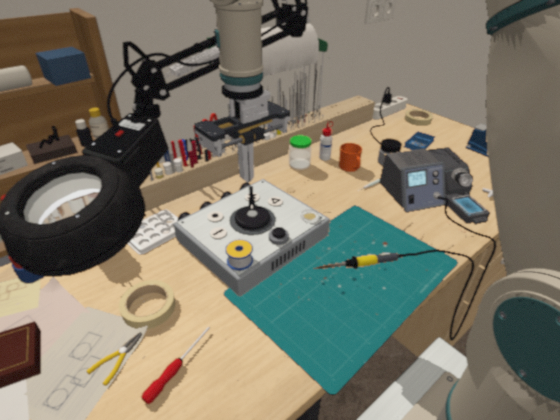

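The tab points at the cross and the button is up again. The dish, reel, tape and screwdriver are unmoved, and the robot touches nothing.

```bash
python3 -c "
from plant import robot
print(robot.hand_in())"
```

```text
the job is handed in; nothing more can be done
None
```

I pushed the dial's tab round with the shut fingers until it pointed at the cross label. I then pressed the start button right down, let it come up, and handed the job in at about 16.5 s of the 48 s allowed. No verdict was reported.

**Last checks**
- **Tab:** it stands at about -35.0° against about -36° for the label, so the aim point is roughly 1.5–2 mm off the label centre (limit 12 mm). It read the same before and after the button press.
- **Button:** its top read about 76.5 mm while pressed and 82 mm after release. That is about 5.3 mm of travel, stopping firmly at 27 N.
- **Bystanders:** the dish, reel, tape and screwdriver look unmoved in the last pictures. I did not measure them. The scriber was never identified in a picture, though the arm never went near that side of the desk.
- **Clearance:** the fingers were about 75 mm above the tab and the wrist force was near zero at hand-in.

**What disagreed**
- All three cameras showed the real finger tips about 41 mm above the reported TCP. My first sweep therefore passed over the tab without touching it. I used the measured tip height from then on.
- The scene and side cameras differed from the wrist camera by up to about 10 mm sideways, so I relied on the wrist camera. Its label, axis and button positions fitted the stated layout.

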